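Swing the fired model over the cooling outlet and open the air

TASK

Push gently on a spoke of the three-armed carousel with a fingertip until the tray with the horseshoe-shaped dental model stands centred over the round air outlet; then push the valve lever fully open, so that it lies along the pipe. Only push, do not grip or pinch anything; do not touch the trays or what stands on them, and leave the jars, the bottle and the spare cast where they are. Finish clear of everything.

Things in the scene. Friction and masses are not known exactly. Their poses are not given: they have to be found in the camera images.
- station: Fixed white base of the cooling station, up to 12 mm high. Origin on the carousel's upright turning axis, at bench height; x axis points to the round air outlet, y axis to the valve. A steel pipe (top 26 mm above the bench) runs from the valve along +x and round to the outlet. All that lies under the spokes and trays is below 30 mm, apart from the central column (34 mm across).
- outlet (a point): Centre of the top of the round grey air outlet with its dark ringed grille, 104 mm across, top 27 mm above the bench, 120 mm along x from the station's origin.
- carousel: Grey hub (52 mm across, top 82 mm above the bench) with three level aluminium spokes 120 degrees apart. Origin on the turning axis, 58 mm above the bench; x axis points along the spoke with the model tray; crown tray at +120, empty tray at -120 degrees seen from above. Turns endlessly either way about the vertical, friction about 2 N at 70 mm from the axis, and stays where it is left.
- spoke (a point): Middle of the free length of the model tray's spoke, 58 mm from the axis, on its top face, 74 mm above the bench. All three spokes are alike: 12 mm wide, from 60 to 74 mm above the bench, free to push on from 30 to 85 mm from the axis, open space below.
- model_tray: Round white tray, 64 mm across and 8 mm thick, with a horseshoe-shaped stone model with teeth (about 50 mm wide) fixed on it, top 86 mm above the bench. Origin at the centre of the tray's underside, 60 mm above the bench, 120 mm from the turning axis. Trays sit stiffly on pins at the spoke ends and clear the outlet by 33 mm.
- crown_tray: Same tray with three separate single-tooth crowns, 18 mm high, fixed on it, carried by the spoke at +120 degrees.
- empty_tray: Same tray with nothing on it, carried by the spoke at -120 degrees.
- valve_lever: Flat steel lever with dark sleeve on the brass quarter-turn air valve. Origin on its upright pivot, 50 mm above the bench, at -10 mm x, +180 mm y of the station; x axis points along the lever. Shut, it points along the station's +y; it opens clockwise seen from above, 90 degrees, to a hard stop where it lies along the pipe, pointing along the station's +x. It starts 0 to 20 degrees open.
- lever_end (a point): Outer end of the valve lever, 100 mm from the pivot, on its top face, 63 mm above the bench. The lever is 16 mm wide, from 50 to 63 mm above the bench; beyond 35 mm from the pivot nothing under it is higher than 26 mm. Steady friction, about 3 N at 75 mm from the pivot; it stays where it is left.
- jar_a: White jar, 52 mm across, 50 mm high, loose on the bench; origin under its centre. To be left alone.
- jar_b: White jar, 42 mm across, 42 mm high, loose; origin under its centre. To be left alone.
- dropper: White bottle, 40 mm across, 120 mm high, loose; origin under its centre. To be left alone.
- spare_cast: Loose yellowish dental cast on a 50 mm square foot, 30 mm high; origin under its centre. To be left alone.

How it is judged:
By the outcome, as a careful person would: the job done as asked, in the order asked, and still so for the second after the job is handed in, with the robot touching nothing.
It also fails if it takes over 64 s, if anything falls off the work surface, if the arm or the gripper's body presses on something with over 40 N, if the wrist force passes 120 N, or if a joint passes its speed limit or range.

ROBOT

A 7-joint arm with a two-finger parallel gripper is mounted at the origin on the work surface. World frame = base frame: x ahead of the robot, y to its left, z up, the work surface at z = 0. Lengths are in m, angles in rad, forces in N, time in s.
With the tool pointing down it reaches from about 0.425 to 0.875 m from the base axis. Payload 8.4 kg.
Tool frame: the origin (TCP) lies on the centre line of the jaws, within the pads' length; the fingertips stand env.finger_overhang ahead of it and the grasp point (between the pads) lies 3 mm ahead of it (env.finger_overhang is the distance from the TCP to the fingertips, in m); z points along the fingers, y is the line along which they close (so a half turn about z gives the same grasp; the last joint's range is limited). The gripper opens to 85 mm and grips with 20 to 120 N. Pads are 22 mm wide; open, the fingers measure 114 mm over their backs; the gripper's body (76 mm by 85 mm) begins 54 mm behind the grasp point. The pads swing forward as they close: fully open they stand 13 mm farther back than shut.
Start: joints at [1.009, 0.333, 0.04, 1.465, -0.013, 1.343, -0.059], TCP at [0.29, -0.582, 0.253] pointing down, gripper open.
Joint ranges: [-2.58, 2.58], [-0.38, 2.09], [-1.3, 1.39], [0.25, 2.4], [-1.5, 4.64], [0.08, 2.09], [-2.65, 2.65]. Speed limits (rad/s): [2.22, 2.22, 2.79, 2.79, 3.14, 3.14, 3.14].

INTERFACE

Orientations are given as a rotation vector (axis times angle).
In Python, from bench import env, grab_frame, camera_model gives the robot as it stands.
- The arm moves only by the shell command python3 -m handwheel 'ROWS' [FORCE]. ROWS is JSON, a list that holds one entry, the list of rows, each a list of 7 numbers: the shift along the tool's x, y, z in mm, then the turn, a rotation vector about the tool's x, y, z in degrees, then the closure, from 0 (fully open) to 1 (shut). A call has 1 to 20 rows; each row shifts and turns the commanded pose from where the row before left it, along the tool's axes as they then stand; what a row does not reach is not made up. A row lasts 1/10 s, in which the tool goes at most 50 mm and 8.59 degrees, less where a joint would pass 70% of its speed; a pose out of reach is approached as far as the arm can. A call with a gripper value outside its range is refused whole. The fingers move at their own pace and stop on an object; FORCE is the grip in N (left out, the last holds). Time passes only in rows, so rows that do not move let the fingers close. It gives the time, the measured TCP pose, the force, the opening and the grip force at its end, in the units of the state.
- env.get_state(): the state, without advancing time (a new reading comes with each control period).
- grab_frame(name): name is "scene" or "top" or "wrist"; returns the picture (400x640x3 uint8, blue, green, red); there is no depth.
- camera_model(name): a dict with "K" (3x3 intrinsics, pixels), "dist_coeffs" ([k1, k2, p1, p2, k3] as OpenCV has them; the pictures are not rectified), "eye" and "attitude" of the camera in the world; the wrist camera has in their place "tool_from_camera" (4x4, takes a point from camera to tool coordinates, whose origin is the TCP and whose axes are the flange's). Camera axes: x right, y down, z forward; pixel columns grow to the right and rows downward; lengths in m; the calibration is good to about 2 mm. A picture is of the moment at which its call begins: read the wrist's pose just before it. camera_model takes no time and is no camera call.
- env.finish_job(): hands the job in; it is judged then, once.
The state is a dict: "time": time; "joint_pos": joint angles; "qd": joint speeds; "joint_efforts": joint torques, N m; "eef_pos": TCP position; "eef_rot": TCP orientation; "contact_force": force on the tool from outside, world axes, zero at the start; "wrist_torque": the same for the moment, N m; "gripper_width": finger opening in m; "gripper_force": force on a finger pad.
Only numpy, scipy, OpenCV 4.12 (cv2) and the standard library are available. Lean on these libraries where they do the work, as an engineer would, in place of code of your own. Each camera call takes 0.05 s, during which the arm holds its last target. There are 200 camera calls.

## Working session

There is one attempt and no reset: what is moved stays moved. The work goes in short steps, Python scripts to look and compute and a shell command to move; the robot and the scene stay as the last step left them, time stands still between calls to the robot, and variables do not carry over. Pictures are saved under pics/ and viewed, at most 10 in all, crops included, and the job is handed in when it is done.

```bash
mkdir -p pics; ls
python3 - <<'E'
from bench import env, grab_frame, camera_model
import cv2, numpy as np
s=env.get_state(); print(s, env.finger_overhang)
for n in ("scene","top"):
    cv2.imwrite(f"pics/{n}0.png",grab_frame(n)); print(n,camera_model(n))
print(camera_model("wrist"))
E
```

```text
pics
{'time': 0.0, 'joint_pos': array([ 1.00881095,  0.33388437,  0.03989035,  1.46630345, -0.01340427,
        1.34326812, -0.05850416]), 'qd': array([ 0.00081534,  0.00054707, -0.00064483, -0.00047591, -0.00018654,
        0.00105833, -0.00076504]), 'joint_efforts': array([ 6.47287616e-04, -6.58548117e+01,  1.36582855e+00, -4.05559516e+01,
        1.68894563e-02,  1.26328849e-02,  3.41893929e-05]), 'eef_pos': array([ 0.28996622, -0.58126422,  0.25242286]), 'eef_rot': array([-3.05639125e+00, -7.20063199e-01,  7.40242143e-04]), 'contact_force': array([-0.38163621,  0.30099688,  0.73798015]), 'wrist_torque': array([-0.00043063,  0.0169662 ,  0.04954426]), 'gripper_force': 0.0, 'gripper_width': 0.08513663004754987} 0.022
scene {'K': array([[368.25179333,   0.        , 321.30733245],
       [  0.        , 368.25179333, 193.61921889],
       [  0.        ,   0.        ,   1.        ]]), 'dist_coeffs': array([0.02399188, 0.        , 0.        , 0.        , 0.        ]), 'eye': array([ 0.94998906, -0.51896586,  0.53568084]), 'attitude': array([-2.15869378, -0.67036073,  0.30254688])}
top {
[... 275 characters left out ...]
 -0.03284834,  1.08899895]), 'attitude': array([-2.10789137,  2.08111882, -0.23617334])}
{'K': array([[281.72114257,   0.        , 323.01050662],
       [  0.        , 281.72114257, 197.8366563 ],
       [  0.        ,   0.        ,   1.        ]]), 'dist_coeffs': array([-0.04005247,  0.        ,  0.        ,  0.        ,  0.        ]), 'tool_from_camera': array([[ 8.21760419e-05, -9.63465122e-01, -2.67833814e-01,
         6.86389520e-02],
       [ 9.99999995e-01,  6.64052555e-05,  6.79409879e-05,
        -2.88728797e-05],
       [-4.76731993e-05, -2.67833819e-01,  9.63465123e-01,
        -1.20438695e-01],
       [ 0.00000000e+00,  0.00000000e+00,  0.00000000e+00,
         1.00000000e+00]])}
```

View pics/top0.png

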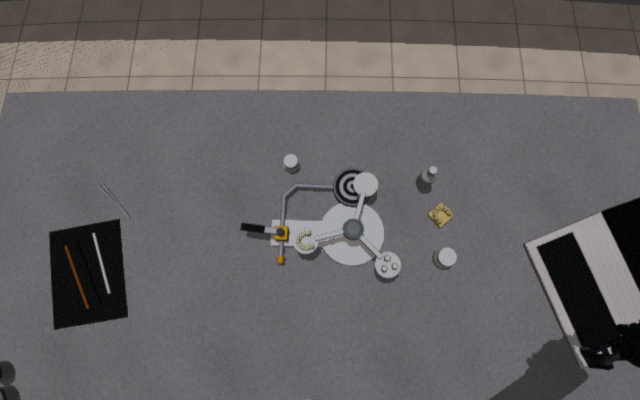

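View pics/scene0.png

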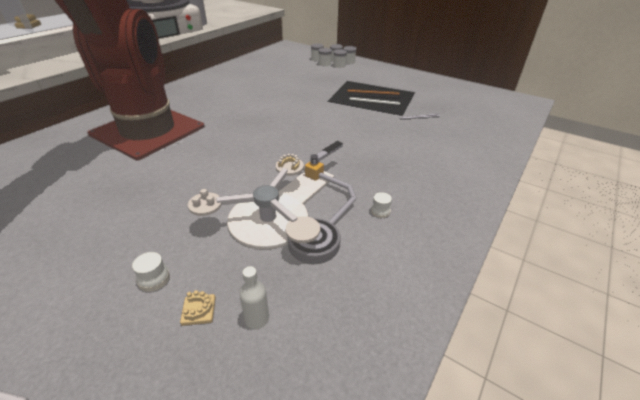

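```bash
cat > h.py <<'E'
import cv2, numpy as np
from bench import env, grab_frame, camera_model
from scipy.spatial.transform import Rotation as R
def cam(n):
    m=camera_model(n)
    if n=="wrist":
        s=env.get_state(); T=np.eye(4); T[:3,:3]=R.from_rotvec(s["eef_rot"]).as_matrix(); T[:3,3]=s["eef_pos"]
        T=T@m["tool_from_camera"]; return m["K"],m["dist_coeffs"],T[:3,3],T[:3,:3]
    return m["K"],m["dist_coeffs"],np.array(m["eye"]),R.from_rotvec(m["attitude"]).as_matrix()
def ray(c,px):
    p=cv2.undistortPoints(np.array(px,float).reshape(-1,1,2),c[0],c[1]).reshape(-1,2)
    return np.c_[p,np.ones(len(p))]@c[3].T
def plane(c,px,z):
    d=ray(c,px); return c[2]+d*((z-c[2][2])/d[:,2])[:,None]
def proj(c,P):
    return cv2.projectPoints((np.array(P,float).reshape(-1,3)-c[2])@c[3],np.zeros(3),np.zeros(3),c[0],c[1])[0].reshape(-1,2)
def tri(c1,p1,c2,p2):
    d1,d2=ray(c1,p1)[0],ray(c2,p2)[0]; d1/=np.linalg.norm(d1); d2/=np.linalg.norm(d2)
    t=np.linalg.lstsq(np.c_[d1,-d2],c2[2]-c1[2],rcond=None)[0]
    a,b=c1[2]+t[0]*d1,c2[2]+t[1]*d2; return (a+b)/2,np.linalg.norm(a-b)
E
python3 - <<'E'
from h import *
np.set_printoptions(precision=4,suppress=True)
t,s=cam("top"),cam("scene")
print(t[3],s[3],proj(t,[[0,0,0],[.29,-.58,.25]]),proj(s,[0,0,0]))
for n,p,q,z in [("hub",(353,230),(265,192),.082),("outlet",(350,187),(314,240),.027),("model",(305,240),(289,163),.07),("crown",(388,265),(204,203),.07),("empty",(366,185),(303,231),.068),("valve",(282,232),(314,170),.05),("leverend",(242,227),(341,144),.06),("jarb",(291,160),(382,200),.042)]:
    print(n,plane(t,p,z)[0],plane(s,q,z)[0],tri(t,p,s,q))
im=cv2.imread("pics/top0.png")[140:300,220:480]
cv2.imwrite("pics/top0c.png",cv2.resize(im,None,fx=3,fy=3,interpolation=cv2.INTER_CUBIC))
E
```

```text
[[ 0.0136 -0.973   0.2305]
 [-0.9999 -0.0117  0.0095]
 [-0.0066 -0.2306 -0.973 ]] [[ 0.8282  0.3589 -0.4304]
 [ 0.5602 -0.5089  0.6536]
 [ 0.0156 -0.7824 -0.6226]] [[310.8008 453.9942]
 [601.9888 339.312 ]] [[148.5409 129.922 ]]
hub [ 0.5321 -0.0952  0.082 ] [ 0.5423 -0.1027  0.082 ] (array([ 0.534 , -0.0953,  0.0733]), np.float64(0.001416207936453874))
outlet [ 0.6544 -0.0911  0.027 ] [ 0.6668 -0.1111  0.027 ] (array([ 0.6577, -0.0938,  0.0079]), np.float64(0.0049119097094158706))
model [0.5079 0.0212 0.07  ] [0.506  0.0199 0.07  ] (array([0.5071, 0.0204, 0.0704]), np.float64(0.0022069049370647613))
crown [ 0.4496 -0.1803  0.07  ] [ 0.4577 -0.1862  0.07  ] (array([ 0.4502, -0.1813,  0.063 ]), np.float64(0.00017551216503856025))
empty [ 0.6492 -0.1291  0.068 ] [ 0.6604 -0.1369  0.068 ] (array([ 0.6531, -0.1293,  0.0574]), np.float64(0.002563891985589651))
valve [0.5299 0.0803 0.05  ] [0.5516 0.0536 0.05  ] (array([0.5328, 0.0822, 0.0264]), np.float64(0.001909046869515781))
leverend [0.5395 0.1796 0.06  ] [0.5498 0.1738 0.06  ] (array([0.5424, 0.1825, 0.0526]), np.float64(0.004290887121866954))
jarb [0.7219 0.0644 0.042 ] [0.7258 0.0554 0.042 ] (array([0.7233, 0.0644, 0.0351]), np.float64(0.002198248995710441))
```

View pics/top0c.png

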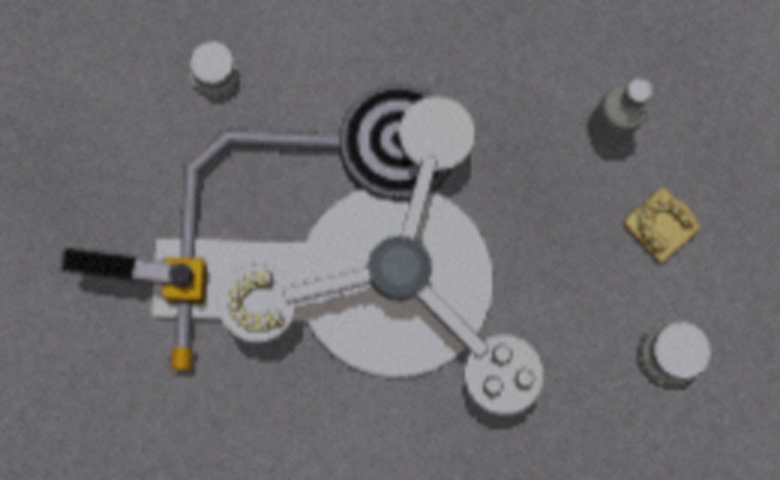

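Top view: hub (353,230), outlet (350,187), the horseshoe tray at about (305,240), so roughly +100° in station axes, and the lever from the pivot at (281,231) to its end at (241,227). The scene view agrees with this. A clockwise push of about 100° on the model tray's own spoke will do it. First I'll move to a look-down pose with the fingers shut.

```bash
python3 -m handwheel '[[[0,0,-5,0,0,6.6,1],[0,0,-5,0,0,6.6,1],[0,0,-5,0,0,6.6,1],[0,0,-5,0,0,6.7,1],[10,-18,-3,0,0,0,1],[19.5,-36,-3,0,0,0,1],[19.5,-36,-3,0,0,0,1],[19.5,-36,-3,0,0,0,1],[19.5,-36,-3,0,0,0,1],[19.5,-36,-3,0,0,0,1],[19.5,-36,-3,0,0,0,1],[19.5,-36,-3,0,0,0,1],[19.5,-36,-3,0,0,0,1],[19.5,-36,-3,0,0,0,1],[19.5,-36,0,0,0,0,1],[19.5,-36,0,0,0,0,1],[19.5,-36,0,0,0,0,1],[19.5,-36,0,0,0,0,1],[19.5,-36,0,0,0,0,1],[19.5,-36,0,0,0,0,1]]]' 20
python3 -m handwheel '[[[10,-18,0,0,0,0,1],[0,0,0,0,0,0,1],[0,0,0,0,0,0,1]]]'
python3 - <<'E'
from h import *
s=env.get_state(); print(s["eef_pos"],R.from_rotvec(s["eef_rot"]).as_matrix().round(3),s["gripper_width"])
np.savez("w1.npz",pos=s["eef_pos"],rot=s["eef_rot"])
im=grab_frame("wrist"); cv2.imwrite("pics/w1.png",im)
E
```

```text
time: 2.1
eef_pos: [0.5929, -0.022, 0.303]
eef_rot: [-3.142, -0.0, 0.001]
contact_force: [0.4, -0.7, 0.5]
gripper_width: 0.0
gripper_force: 0.0
time: 2.4
eef_pos: [0.6023, -0.0056, 0.3027]
eef_rot: [3.141, 0.001, -0.002]
contact_force: [-0.0, -0.1, 0.0]
gripper_width: -0.0001
gripper_force: 0.0
[ 0.6023369  -0.00562936  0.30274116] [[ 1.     0.001 -0.001]
 [ 0.001 -1.    -0.   ]
 [-0.001  0.    -1.   ]] -9.169457204485462e-05
```

View pics/w1.png

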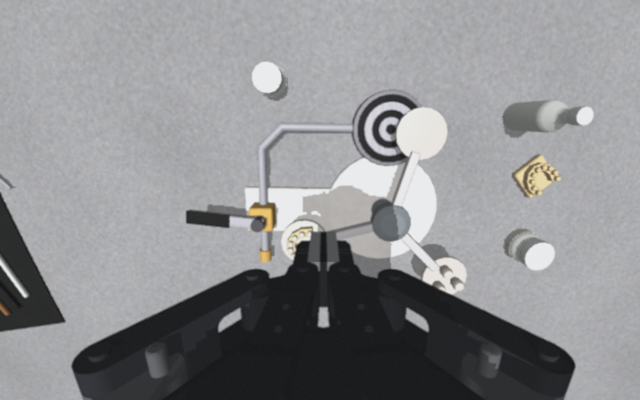

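Wrist view: outlet ring centre about (391,128), hub about (392,222), empty tray (422,133), valve (263,217), lever end about (187,217). Now I'll refine these with masks.

```bash
cat >> h.py <<'E'
def cents(mask,box,amin=20):
    x0,y0,x1,y1=box; m=np.zeros_like(mask); m[y0:y1,x0:x1]=mask[y0:y1,x0:x1]
    cs=cv2.findContours(m,cv2.RETR_LIST,cv2.CHAIN_APPROX_NONE)[0]; o=[]
    for c in cs:
        if len(c)>=6 and cv2.contourArea(c)>amin:
            e=cv2.fitEllipse(c); o.append((cv2.contourArea(c),np.round(e[0],1),np.round(e[1],1),e[2]))
    return sorted(o,key=lambda t:-t[0])[:5]
E
python3 - <<'E'
from h import *
np.set_printoptions(precision=4,suppress=True)
im=cv2.imread("pics/w1.png"); g=cv2.cvtColor(im,cv2.COLOR_BGR2GRAY)
hsv=cv2.cvtColor(im,cv2.COLOR_BGR2HSV)
print(im[222,392],im[190,420],im[133,422],im[128,391],im[217,190],im[217,240],im[150,420],im[60,400])
print("hub",cents(((g>60)&(g<140)&(im[...,0]>im[...,2].astype(int)+8)).astype(np.uint8)*255,(360,195,420,250)))
print("outlet dark",cents((g<90).astype(np.uint8)*255,(345,80,430,175)))
print("outlet light",cents((g>120).astype(np.uint8)*255,(360,100,412,160)))
print("lever",cents((g<60).astype(np.uint8)*255,(170,195,250,240)))
print("empty",cents((g>205).astype(np.uint8)*255,(393,105,460,160)))
print("brass",cents(((hsv[...,1]>120)).astype(np.uint8)*255,(240,190,290,270)))
t=cv2.imread("pics/top0.png"); gt=cv2.cvtColor(t,cv2.COLOR_BGR2GRAY)
print("top hub",t[230,353],cents(((gt<115)&(gt>50)).astype(np.uint8)*255,(335,212,371,250)))
print("top lever",cents((gt<40).astype(np.uint8)*255,(235,215,268,240)))
E
```

```text
[108 105 100] [237 235 233] [226 230 232] [49 47 47] [46 47 45] [160 152 152] [225 229 232] [176 173 173]
hub [(118.0, array([394.8, 222.6]), array([25.1, 26.7]), 127.8505630493164)]
outlet dark [(706.5, array([390.2, 128.1]), array([60.4, 63.9]), 29.40448760986328), (309.5, array([389.4, 128.5]), array([30.4, 34.2]), 18.96011734008789), (55.0, array([391. , 129.1]), array([8.3, 8.6]), 120.04666137695312)]
outlet light [(2131.0, array([390.1, 129.7]), array([49.7, 58.7]), 161.67567443847656), (530.0, array([388.6, 128.4]), array([31.7, 37.9]), 14.99017333984375), (105.5, array([391.3, 129.3]), array([11.6, 12.2]), 130.3561248779297), (60.5, array([364.1, 104.7]), array([ 9.8, 16.2]), 33.79896545410156), (59.5, array([365.2, 153.4]), array([11.8, 17.1]), 140.98207092285156)]
lever [(430.0, array([207.5, 218.5]), array([12. , 54.4]), 96.09761047363281)]
empty [(1956.0, array([421.7, 132.9]), array([48.2, 51.7]), 32.476810455322266), (27.5, array([399.4, 107.4]), array([ 4.8, 12.4]), 106.34906005859375)]
brass [(333.5, array([263.3, 215.3]), array([23.7, 27.4]), 162.60801696777344), (69.5, array([264.9, 255.8]), array([ 9.2, 11. ]), 7.953531265258789)]
top hub [106 100  94] [(466.5, array([354.3, 232.4]), array([31.9, 33.9]), 178.2709503173828)]
top lever [(130.5, array([253. , 227.8]), array([ 7. , 27.6]), 97.50299072265625)]
```

Run:
```python
from h import *
np.set_printoptions(precision=4,suppress=True)
d=np.load("w1.npz"); m=camera_model("wrist"); T=np.eye(4); T[:3,:3]=R.from_rotvec(d["rot"]).as_matrix(); T[:3,3]=d["pos"]; T=T@m["tool_from_camera"]
w=(m["K"],m["dist_coeffs"],T[:3,3],T[:3,:3]); t=cam("top")
im=cv2.imread("pics/w1.png"); g=cv2.cvtColor(im,cv2.COLOR_BGR2GRAY)
print("hubw",cents((g<135).astype(np.uint8)*255,(365,198,420,248)))
c=cv2.HoughCircles(cv2.medianBlur(g[190:255,355:430],3),cv2.HOUGH_GRADIENT,1,30,param1=80,param2=10,minRadius=15,maxRadius=24); print(c+[355,190,0])
tt=cv2.imread("pics/top0.png"); gt=cv2.cvtColor(tt,cv2.COLOR_BGR2GRAY)
print(tt[175,366],tt[248,305],tt[275,388],tt[240,370])
for n,(x,y) in dict(empty=(366,185),model=(305,240),crown=(388,265)).items():
    b=(x-22,y-22,x+22,y+22); q=cv2.resize(gt[b[1]:b[3],b[0]:b[2]],None,fx=4,fy=4,interpolation=cv2.INTER_CUBIC)
    c=cv2.HoughCircles(q,cv2.HOUGH_GRADIENT,1,80,param1=80,param2=10,minRadius=42,maxRadius=60)[0]
    c=c/4+[b[0]-.4,b[1]-.4,0]; print(n,c[:2],plane(t,c[0,:2],.068))
q=cv2.resize(gt[208:252,331:375],None,fx=4,fy=4,interpolation=cv2.INTER_CUBIC)
c=cv2.HoughCircles(q,cv2.HOUGH_GRADIENT,1,80,param1=80,param2=10,minRadius=34,maxRadius=52)[0]/4+[330.6,207.6,0]; print("hub top",c,plane(t,c[0,:2],.082))
print("outlet w",plane(w,(391,129),.027),"top",plane(t,(350,186.7),.027))
print("empty w",plane(w,(421.7,132.9),.068),"hub w",plane(w,(391.5,221.5),.082))
print("lever w",plane(w,[(207.5,218.5),(187,216),(263.3,215.3)],.063),"top",plane(t,(253,227.8),.063), tri(w,(207.5,218.5),t,(253,227.8)))
print("pipe end w",plane(w,[(264.9,255.8),(264,180),(263,155)],.02))
```

```text
hubw [(907.0, array([383.7, 219.8]), array([30.5, 44.1]), 171.62001037597656)]
[[[389.5 218.5  22.2]
  [356.5 211.5  21. ]]]
[168 168 168] [115 153 153] [174 167 168] [172 167 169]
empty [[364.725 184.975  13.175]] [[ 0.6493 -0.1259  0.068 ]]
model [[308.225 247.475  12.625]
 [288.975 232.475  13.475]] [[0.49  0.013 0.068]]
crown [[387.975 264.225  13.45 ]
 [379.475 244.475  11.5  ]] [[ 0.4517 -0.1806  0.068 ]]
hub top [[352.725 228.975  10.9  ]
 [372.225 239.975   9.475]] [[ 0.5346 -0.0946  0.082 ]]
outlet w [[ 0.6586 -0.0987  0.027 ]] top [[ 0.6552 -0.0911  0.027 ]]
empty w [[ 0.6555 -0.1275  0.068 ]] hub w [[ 0.5441 -0.0938  0.082 ]]
lever w [[0.5411 0.1522 0.063 ]
 [0.5446 0.1802 0.063 ]
 [0.5459 0.0754 0.063 ]] top [[0.5374 0.1514 0.063 ]] (array([0.5388, 0.1534, 0.0577]), np.float64(0.00230531101138921))
pipe end w [[0.4632 0.0864 0.02  ]
 [0.5855 0.0809 0.02  ]
 [0.622  0.0804 0.02  ]]
```

```bash
python3 -m handwheel '[[[-13,6,12,0,0,0,1],[-13,6,12,0,0,0,1],[-13,6,12,0,0,0,1],[-13,6,12,0,0,0,1],[-13,6,12,0,0,0,1],[-14,6,12,0,0,0,1],[-14,6,12,0,0,0,1],[-14,6,12,0,0,0,1],[0,0,20,0,0,0,1],[0,0,20,0,0,0,1],[0,0,20,0,0,0,1],[0,0,15,0,0,0,1],[0,0,12,0,0,0,1],[0,0,0,0,0,0,1],[0,0,0,0,0,0,1]]]'
python3 - <<'E'
from h import *
cv2.imwrite("pics/s2.png",cv2.resize(grab_frame("scene")[110:270,150:400],None,fx=3,fy=3,interpolation=cv2.INTER_CUBIC))
E
```

```text
time: 3.95
eef_pos: [0.4955, -0.0541, 0.1207]
eef_rot: [3.141, -0.001, 0.0]
contact_force: [-0.1, -0.5, -0.4]
gripper_width: 0.0002
gripper_force: 0.0
```

View pics/s2.png

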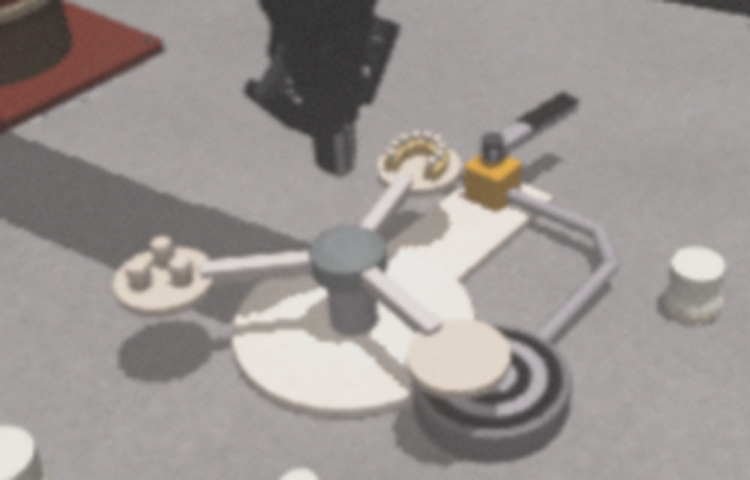

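The shut fingertip hangs between the crown spoke and the model spoke, behind the model spoke and clear of everything. I'll descend and start the arc.

```bash
python3 -m handwheel '[[[0,0,12,0,0,0,1],[0,0,12,0,0,0,1],[0,0,12,0,0,0,1],[0,0,11,0,0,0,1],[0,0,0,0,0,0,1],[3.8,-3.3,0,0,0,0,1],[3.8,-3.3,0,0,0,0,1],[4.3,-2.6,0,0,0,0,1],[4.4,-2.6,0,0,0,0,1],[4.7,-1.9,0,0,0,0,1],[4.7,-1.8,0,0,0,0,1],[5,-1,0,0,0,0,1],[4.9,-0.9,0,0,0,0,1]]]'
python3 -m handwheel '[[[5,-0.1,0,0,0,0,1],[5,-0.1,0,0,0,0,1],[5,0.8,0,0,0,0,1],[5,0.8,0,0,0,0,1],[4.8,1.6,0,0,0,0,1],[4.8,1.7,0,0,0,0,1],[4.4,2.4,0,0,0,0,1],[4.4,2.5,0,0,0,0,1],[0,0,0,0,0,0,1]]]'
python3 - <<'E'
from h import *
a=grab_frame("scene")[110:270,150:400]; b=grab_frame("top")[140:300,220:470]
cv2.imwrite("pics/s3.png",cv2.resize(np.vstack([a,b]),None,fx=1.85,fy=1.85,interpolation=cv2.INTER_CUBIC))
E
```

```text
time: 5.3
eef_pos: [0.5313, -0.0361, 0.0732]
eef_rot: [-3.142, -0.0, 0.001]
contact_force: [-2.7, -1.0, 0.5]
gripper_width: 0.0005
gripper_force: 1.2
time: 6.2
eef_pos: [0.5707, -0.0462, 0.0736]
eef_rot: [-3.142, 0.0, -0.003]
contact_force: [0.8, -0.3, 0.9]
gripper_width: 0.0
gripper_force: 0.0
```

View pics/s3.png

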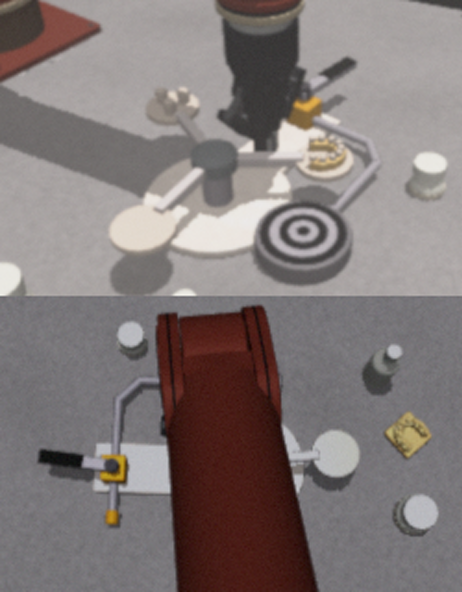

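Pushing at about 3 N. The model tray now leads the finger by about 21° (model at roughly 35°), and the outlet is fully visible in the scene view at about (314,235). I'll measure it while it is uncovered, then continue to about 5° short.

```bash
python3 - <<'E'
from h import *
np.set_printoptions(precision=4,suppress=True)
im=grab_frame("scene"); cv2.imwrite("pics/s3full.png",im); g=cv2.cvtColor(im,cv2.COLOR_BGR2GRAY); s=cam("scene")
o=cents((g<75).astype(np.uint8)*255,(285,212,345,258)); print(o)
for e in o: print(plane(s,e[1],.027))
E
python3 -m handwheel '[[[4,3.1,0,0,0,0,1],[3.9,3.3,0,0,0,0,1],[3.4,3.7,0,0,0,0,1],[3.2,3.9,0,0,0,0,1],[2.7,4.3,0,0,0,0,1],[2.5,4.4,0,0,0,0,1],[0,0,0,0,0,0,1],[0,0,0,0,0,0,1]]]'
python3 - <<'E'
from h import *
cv2.imwrite("pics/s4full.png",grab_frame("scene"))
cv2.imwrite("pics/s4.png",cv2.resize(cv2.imread("pics/s4full.png")[120:280,150:400],None,fx=3,fy=3,interpolation=cv2.INTER_CUBIC))
E
```

```text
[(92.0, array([313.5, 235.5]), array([30.6, 42.4]), 89.96263885498047), (30.0, array([313.4, 234.8]), array([15.2, 21.7]), 89.65636444091797)]
[[ 0.6591 -0.1018  0.027 ]]
[[ 0.6578 -0.1003  0.027 ]]
time: 7.15
eef_pos: [0.5897, -0.0689, 0.0735]
eef_rot: [3.141, -0.0, 0.002]
contact_force: [-0.6, 0.4, 0.2]
gripper_width: 0.0001
gripper_force: 0.0
```

View pics/s4.png

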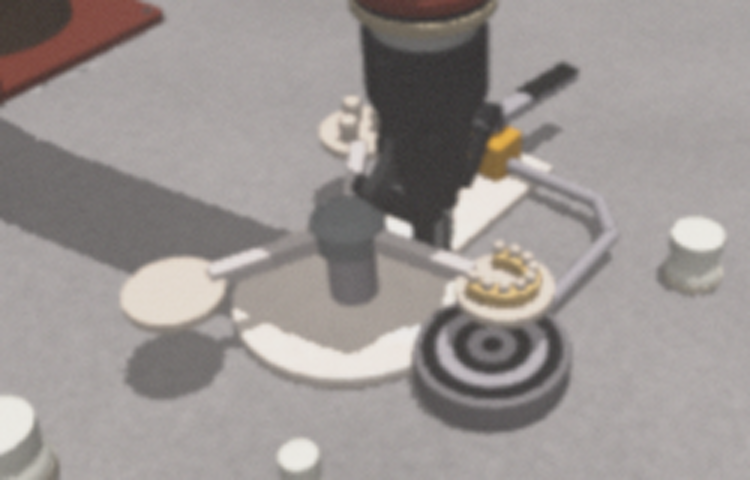

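Model tray at about (318,214) in full-frame pixels, still short of the outlet; the empty tray is at about (208,217).

Run:
```python
from h import *
np.set_printoptions(precision=4,suppress=True)
s=cam("scene"); im=cv2.imread("pics/s4full.png")
C=np.array([.537,-.0945]); r=im[...,2].astype(int)
mask=((r-im[...,0]>12)&(r>140)).astype(np.uint8)*255
for n,b in dict(empty=(186,200,228,232),model=(298,195,340,230)).items():
    o=cents(mask,b,60); print(n,o)
    p=plane(s,o[0][1],.066)[0]; print(p,np.degrees(np.arctan2(*(p[:2]-C)[::-1])),np.linalg.norm(p[:2]-C))
p=plane(s,(505/3+150,280/3+120),.068)[0]; print(p,np.degrees(np.arctan2(*(p[:2]-C)[::-1])))
for a in (0,-2.4,5,10,15):
  print(a,proj(s,[.537+.12*np.cos(np.radians(a)),-.0945+.12*np.sin(np.radians(a)),.068]), proj(s,[.537+.12*np.cos(np.radians(a-120)),-.0945+.12*np.sin(np.radians(a-120)),.068]))
```

```text
empty [(641.0, array([206.9, 217.3]), array([23.7, 34.9]), 78.2415542602539)]
[ 0.4897 -0.2089  0.066 ] -112.4639334339982 0.12379081736070739
model [(643.0, array([317.2, 214.7]), array([25.5, 34.8]), 87.00978088378906)]
[ 0.6551 -0.084   0.066 ] 5.085338905885266 0.1185980374443909
[ 0.6559 -0.0814  0.068 ] 6.297283372213316
0 [[314.8622 217.3336]] [[206.2791 210.9238]]
-2.4 [[313.286  218.7872]] [[205.7586 209.3413]]
5 [[317.8033 214.2157]] [[207.741  214.1683]]
10 [[320.2717 211.0031]] [[209.7147 217.3154]]
15 [[322.2603 207.7267]] [[212.1963 220.3322]]
```

```bash
python3 -m handwheel '[[[0.8,1.9,0,0,0,0,1],[0.8,1.9,0,0,0,0,1],[0.8,1.9,0,0,0,0,1],[0,0,0,0,0,0,1],[0,0,0,0,0,0,1],[0,-3,0,0,0,0,1],[0,-5,0,0,0,0,1],[0,0,-15,0,0,0,1],[0,0,-25,0,0,0,1],[0,0,-30,0,0,0,1],[0,-2,-40,0,0,0,1],[0,-2,-40,0,0,0,1],[0,-2,-40,0,0,0,1],[0,-2,-30,0,0,0,1],[0,0,0,0,0,0,1],[0,0,0,0,0,0,1]]]'
python3 - <<'E'
from h import *
np.set_printoptions(precision=4,suppress=True)
s=env.get_state(); np.savez("w5.npz",pos=s["eef_pos"],rot=s["eef_rot"]); im=grab_frame("wrist"); cv2.imwrite("pics/w5full.png",im)
cv2.imwrite("pics/s5full.png",grab_frame("scene"))
cv2.imwrite("pics/w5.png",cv2.resize(im[50:290,170:490],None,fx=2.5,fy=2.5,interpolation=cv2.INTER_CUBIC))
E
```

```text
time: 8.8
eef_pos: [0.5919, -0.0579, 0.2948]
eef_rot: [3.141, 0.001, 0.003]
contact_force: [-0.1, 0.1, -0.7]
gripper_width: -0.0004
gripper_force: 0.0
```

View pics/w5.png

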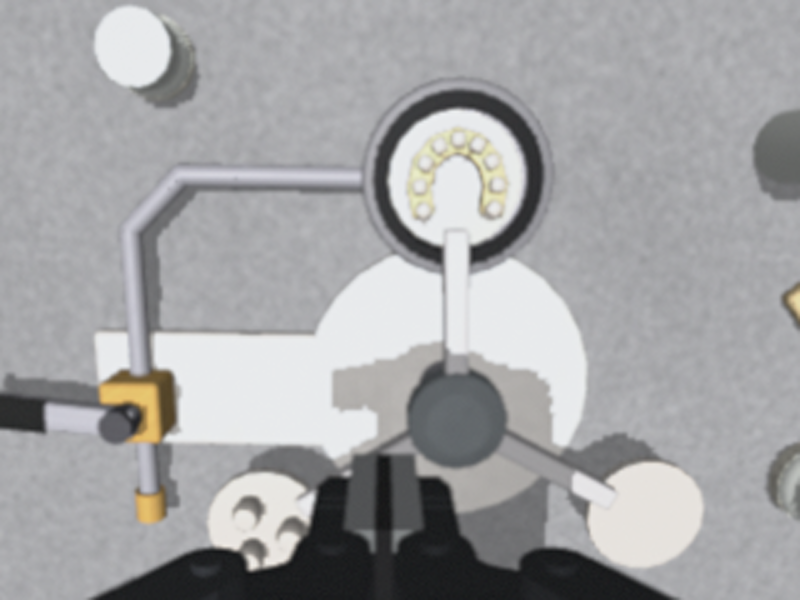

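The tray is nearly concentric with the outlet: tray centre about (457,177) in the crop, outlet about (457,175). Next is the parallax-corrected offset.

```bash
cat > chk.py <<'E'
from h import *
import sys
np.set_printoptions(precision=4,suppress=True)
d=np.load(sys.argv[1]+".npz"); m=camera_model("wrist"); T=np.eye(4); T[:3,:3]=R.from_rotvec(d["rot"]).as_matrix(); T[:3,3]=d["pos"]; T=T@m["tool_from_camera"]
w=(m["K"],m["dist_coeffs"],T[:3,3],T[:3,:3])
im=cv2.imread(f"pics/{sys.argv[1]}full.png"); g=cv2.cvtColor(im,cv2.COLOR_BGR2GRAY)
def rim(m0,ctr,z,lo,hi,test):   # edge points by radial scan, fit circle centre on plane z
    P=[]
    for a in np.radians(np.arange(0,360,3)):
        if abs(np.degrees(a)-90)<35: continue
        r=np.arange(lo,hi,.25); x=ctr[0]+r*np.cos(a); y=ctr[1]+r*np.sin(a)
        v=cv2.remap(g.astype(np.float32),x.astype(np.float32)[None],y.astype(np.float32)[None],cv2.INTER_LINEAR)[0]
        k=np.argmin(np.gradient(v)*test); P.append((x[k],y[k]))
    W=plane(w,P,z)[:,:2]
    for _ in range(4):
        A=np.c_[2*W,np.ones(len(W))]; c=np.linalg.lstsq(A,(W**2).sum(1),rcond=None)[0]; q=np.linalg.norm(W-c[:2],axis=1); rr=np.median(q); k=abs(q-rr)<.003; W=W[k]
    return c[:2],rr,len(W)
c=(170+457/2.5,50+176/2.5)
t=rim(None,c,.068,22,33,1)   # tray white->dark
o=rim(None,c,.027,29,37,-1)   # dark ring -> grey rim
print("tray",t,"outlet ring",o,"tray-outlet mm",1000*(t[0]-o[0]))
s=cam("scene"); i5=cv2.imread("pics/s5full.png").astype(int)
e=cents(((i5[...,2]-i5[...,0]>12)&(i5[...,2]>140)).astype(np.uint8)*255,(294,195,340,235),60)[0][1]
print("scene tray",e,plane(s,e,.066))
hub=plane(w,(170+456/2.5,50+419/2.5),.082)[0]; print("hub",hub)
print("valve/pipe",plane(w,[(170+150/2.5,50+490/2.5),(170+134/2.5,50+250/2.5)],.018), "pivot",plane(w,(170+119/2.5,50+415/2.5),.075))
print("lever mid edge pts",plane(w,[(170+45/2.5,50+415/2.5)],.063))
E
python3 chk.py w5
```

```text
tray (array([ 0.6587, -0.0929]), np.float64(0.03278825847124748), 97) outlet ring (array([ 0.659 , -0.0976]), np.float64(0.04540300882484061), 97) tray-outlet mm [-0.3461  4.7717]
scene tray [314.1 215.3] [[ 0.6513 -0.0888  0.066 ]]
hub [ 0.5426 -0.0945  0.082 ]
valve/pipe [[0.4734 0.0858 0.018 ]
 [0.6203 0.082  0.018 ]] pivot [[0.5421 0.0775 0.075 ]]
lever mid edge pts [[0.5378 0.1223 0.063 ]]
```

Tray is 4.8 mm short, about 2.3°. I'll go back down, push 2.4 mm further at the finger radius, then look from straight above the outlet.

```bash
python3 -m handwheel '[[[0,2,40,0,0,0,1],[0,2,40,0,0,0,1],[0,2,40,0,0,0,1],[0,2,40,0,0,0,1],[0,0,30,0,0,0,1],[0,0,20,0,0,0,1],[0,0,10,0,0,0,1],[0,0,0,0,0,0,1],[0,4,0,0,0,0,1],[0,3,0,0,0,0,1],[0,1.2,0,0,0,0,1],[0.5,1.2,0,0,0,0,1],[0.4,1,0,0,0,0,1],[0,0,0,0,0,0,1],[0,0,0,0,0,0,1]]]'
python3 -m handwheel '[[[0,-3,0,0,0,0,1],[0,-5,0,0,0,0,1],[0,0,-15,0,0,0,1],[0,0,-25,0,0,0,1],[0,0,-30,0,0,0,1],[0,5,-40,0,0,0,1],[0,10,-40,0,0,0,1],[0,10,-40,0,0,0,1],[0,5,-30,0,0,0,1],[0,0,0,0,0,0,1],[0,0,0,0,0,0,1]]]'
python3 - <<'E'
from h import *
s=env.get_state(); np.savez("w6.npz",pos=s["eef_pos"],rot=s["eef_rot"]); im=grab_frame("wrist"); cv2.imwrite("pics/w6full.png",im)
cv2.imwrite("pics/s5full.png",grab_frame("scene"))
w=cam("wrist"); print(proj(w,[.6588,-.0976,.068]),proj(w,[.6588,-.0976,.027]))
E
sed -i 's#^c=.*#c=eval(sys.argv[2])#' chk.py; python3 chk.py w6 "(170+380/2.5,50+176/2.5)"
```

```text
time: 10.4
eef_pos: [0.5927, -0.0764, 0.0735]
eef_rot: [-3.142, -0.001, -0.001]
contact_force: [0.4, 1.1, 1.4]
gripper_width: -0.0002
gripper_force: 0.8
time: 11.5
eef_pos: [0.5926, -0.0985, 0.2946]
eef_rot: [3.141, 0.0, 0.003]
contact_force: [0.4, 0.5, -0.8]
gripper_width: -0.0002
gripper_force: 0.0
[[322.94641798 121.00693865]] [[322.94780622 120.83250927]]
tray (array([ 0.6591, -0.0971]), np.float64(0.0325892188093608), 97) outlet ring (array([ 0.6591, -0.0976]), np.float64(0.04542601591739012), 97) tray-outlet mm [-0.0305  0.5381]
scene tray [313.9 218.6] [[ 0.6563 -0.0966  0.066 ]]
hub [ 0.5433 -0.135   0.082 ]
valve/pipe [[0.4742 0.0453 0.018 ]
 [0.6211 0.0414 0.018 ]] pivot [[0.5429 0.037  0.075 ]]
lever mid edge pts [[0.5386 0.0817 0.063 ]]
```

Seen from directly above (no parallax), the tray is centred over the outlet to 0.5 mm. Next, the lever: pivot at about (0.534, 0.086), lever direction about 86°. I'll approach on its −x side at 75 mm from the pivot.

```bash
python3 -m handwheel '[[[-6,-16,0,0,0,0,1],[-12,-32,0,0,0,0,1],[-12,-32,0,0,0,0,1],[-12,-32,0,0,0,0,1],[-12,-32,0,0,0,0,1],[-12,-32,0,0,0,0,1],[-12,-32,0,0,0,0,1],[-10,-28,0,0,0,0,1],[-4.5,-15.5,10,0,0,0,1],[0,0,40,0,0,0,1],[0,0,40,0,0,0,1],[0,0,40,0,0,0,1],[0,0,30,0,0,0,1],[0,0,0,0,0,0,1],[0,0,0,0,0,0,1]]]'
python3 - <<'E'
from h import *
a=grab_frame("scene")[90:250,220:420]; b=grab_frame("wrist")[100:300,150:400]
cv2.imwrite("pics/l1.png",np.hstack([cv2.resize(a,(400,320)),cv2.resize(b,(400,320))]))
E
```

```text
time: 13.1
eef_pos: [0.4992, 0.1538, 0.1336]
eef_rot: [-3.142, -0.002, 0.002]
contact_force: [-0.7, 0.5, 1.3]
gripper_width: 0.0
gripper_force: 0.0
```

View pics/l1.png

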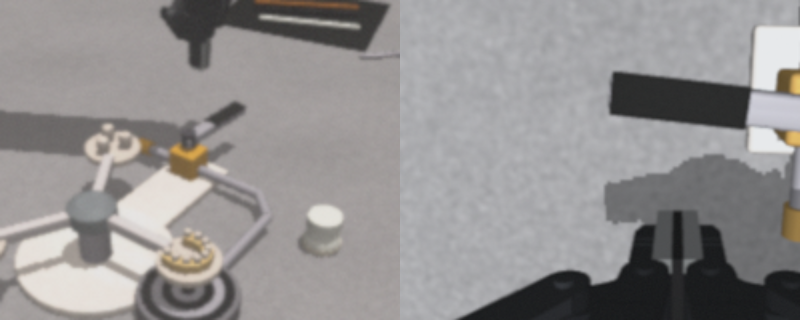

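The fingertip hangs on the near side of the sleeve (sleeve at (610–750, 75–125) in the wrist half) with clear bench below. I'll descend and push along the arc.

```bash
python3 -m handwheel '[[[0,0,20,0,0,0,1],[0,0,20,0,0,0,1],[0,0,18,0,0,0,1],[0,0,12,0,0,0,1],[0,0,0,0,0,0,1],[6,-2.5,0,0,0,0,1],[6,-2.4,0,0,0,0,1],[6.4,-1.4,0,0,0,0,1],[6.4,-1.3,0,0,0,0,1],[6.5,-0.3,0,0,0,0,1],[6.5,-0.2,0,0,0,0,1],[6.5,0.9,0,0,0,0,1],[6.5,0.9,0,0,0,0,1],[6.2,2,0,0,0,0,1],[6.2,2.1,0,0,0,0,1]]]'
python3 -m handwheel '[[[5.8,3,0,0,0,0,1],[5.7,3.1,0,0,0,0,1],[5.2,4,0,0,0,0,1],[5.1,4,0,0,0,0,1],[4.4,4.9,0,0,0,0,1],[4.4,4.9,0,0,0,0,1],[3.5,5.5,0,0,0,0,1],[3.4,5.6,0,0,0,0,1],[0,0,0,0,0,0,1]]]'
```

```text
time: 14.7
eef_pos: [0.5635, 0.1551, 0.0632]
eef_rot: [-3.141, -0.001, 0.001]
contact_force: [-4.0, 0.1, -0.0]
gripper_width: 0.0002
gripper_force: 1.7
time: 15.6
eef_pos: [0.6016, 0.1188, 0.0634]
eef_rot: [3.141, -0.002, 0.002]
contact_force: [-0.9, 0.1, 0.5]
gripper_width: -0.0001
gripper_force: 0.0
```

```bash
python3 -m handwheel '[[[1.4,3,0,0,0,0,1],[1.3,3,0,0,0,0,1],[0,0,0,0,0,0,1]]]';python3 -m handwheel '[[[0.5,1.5,0,0,0,0,1],[0,0,0,0,0,0,1]]]'
```

```text
time: 15.9
eef_pos: [0.6036, 0.1138, 0.0634]
eef_rot: [3.142, -0.0, 0.0]
contact_force: [-0.4, 1.3, 0.7]
gripper_width: -0.0003
gripper_force: 0.5
time: 16.1
eef_pos: [0.6039, 0.1127, 0.0634]
eef_rot: [-3.142, -0.0, -0.0]
contact_force: [-1.5, 1.5, 0.5]
gripper_width: 0.0001
gripper_force: 0.9
```

```bash
for i in 1; do python3 -m handwheel '[[[0,1.5,0,0,0,0,1],[0,1.5,0,0,0,0,1],[0,0,0,0,0,0,1]]]'; done; python3 -m handwheel '[[[0,1.5,0,0,0,0,1],[0,0,0,0,0,0,1]]]'; python3 -m handwheel '[[[0,1.5,0,0,0,0,1],[0,0,0,0,0,0,1]]]'
```

```text
time: 16.4
eef_pos: [0.6043, 0.1095, 0.0634]
eef_rot: [-3.141, 0.0, -0.001]
contact_force: [1.4, 2.5, -1.7]
gripper_width: -0.0001
gripper_force: 1.1
time: 16.6
eef_pos: [0.6044, 0.108, 0.0635]
eef_rot: [-3.141, -0.0, -0.001]
contact_force: [1.6, 2.5, -1.1]
gripper_width: 0.0
gripper_force: 1.2
time: 16.8
eef_pos: [0.6043, 0.1065, 0.0635]
eef_rot: [-3.142, -0.0, -0.001]
contact_force: [2.6, 2.5, -0.2]
gripper_width: 0.0001
gripper_force: 1.2
```

```bash
python3 -m handwheel '[[[0,1.5,0,0,0,0,1],[0,0,0,0,0,0,1]]]'; python3 -m handwheel '[[[0,1.5,0,0,0,0,1],[0,0,0,0,0,0,1]]]'; python3 -m handwheel '[[[0,1.5,0,0,0,0,1],[0,0,0,0,0,0,1]]]'
```

```text
time: 17.0
eef_pos: [0.6042, 0.105, 0.0635]
eef_rot: [-3.141, -0.0, -0.001]
contact_force: [1.8, 2.6, 0.9]
gripper_width: 0.0002
gripper_force: 1.4
time: 17.2
eef_pos: [0.6041, 0.1046, 0.0636]
eef_rot: [-3.14, -0.001, -0.001]
contact_force: [3.8, 5.8, -0.4]
gripper_width: 0.0003
gripper_force: 2.9
time: 17.4
eef_pos: [0.6041, 0.1045, 0.0636]
eef_rot: [-3.139, -0.003, -0.002]
contact_force: [4.3, 9.6, -1.8]
gripper_width: -0.0001
gripper_force: 4.7
```

The force climbs with no further motion, so that is the hard stop. I'll add one small press, back off, rise and check.

```bash
python3 -m handwheel '[[[0,1,0,0,0,0,1],[0,0,0,0,0,0,1],[0,-4,0,0,0,0,1],[0,-8,0,0,0,0,1],[0,-10,0,0,0,0,1],[0,-5,-10,0,0,0,1],[0,0,-30,0,0,0,1],[0,0,-40,0,0,0,1],[0,4,-40,0,0,0,1],[0,10,-40,0,0,0,1],[0,20,-40,0,0,0,1],[0,25,-30,0,0,0,1],[0,20,-10,0,0,0,1],[0,0,0,0,0,0,1],[0,0,0,0,0,0,1],[0,0,0,0,0,0,1]]]'
python3 - <<'E'
from h import *
s=env.get_state(); np.savez("w7.npz",pos=s["eef_pos"],rot=s["eef_rot"]); im=grab_frame("wrist"); cv2.imwrite("pics/w7full.png",im)
cv2.imwrite("pics/s5full.png",grab_frame("scene"))
w=cam("wrist"); print(proj(w,[.659,-.0974,.05])); cv2.imwrite("pics/w7.png",cv2.resize(im[30:270,190:510],None,fx=2.5,fy=2.5,interpolation=cv2.INTER_CUBIC))
E
```

```text
time: 19.0
eef_pos: [0.6033, 0.0505, 0.3027]
eef_rot: [-3.141, -0.003, 0.002]
contact_force: [-0.0, 0.1, 0.1]
gripper_width: -0.0001
gripper_force: 0.0
[[437.241245   130.55536025]]
```

View pics/w7.png

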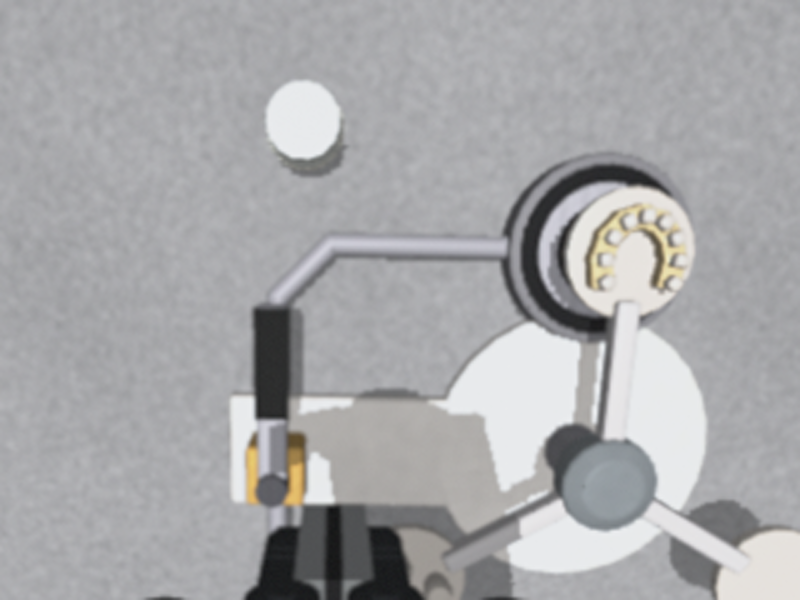

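The lever lies along the pipe. The tray only looks offset because of the oblique view; its spoke still points at the outlet. The arm is clear at z = 0.30.

```bash
python3 -c "
from bench import env
print(env.finish_job())"
```

```text
the job is handed in; nothing more can be done
None
```

The model tray stands centred over the air outlet (about 0.5 mm off when measured from directly above), the valve lever is fully open against its hard stop along the pipe, and the job was handed in at about 19 s with the arm clear of everything.

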